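# Grade sprung detent plungers by squeeze and sort out the soft and the stiff one

## Robot

A 6-joint arm with a two-finger parallel gripper is mounted at the origin on a cart in front of the work surface, level with it; the furniture and walls round the work are solid. World frame = base frame: x ahead of the robot, y to its left, z up, the work surface at z = 0. Lengths are in m, angles in degrees, forces in N, time in s.
With the tool pointing down it reaches from about 0.4 to 0.825 m from the base axis. Payload 7 kg.
Tool frame: the origin (TCP) lies midway between the tips of the shut fingers; the grasp point (between the pads) lies r.pinch_z behind it (r.pinch_z is the distance from the TCP to the grasp point, in m); z points along the fingers, y is the line along which they close (so a half turn about z gives the same grasp; the last joint's range is limited). The gripper opens to 88 mm and grips with 3 to 60 N. Pads are 19 mm wide; open, the fingers measure 130 mm over their backs; the gripper's body (78 mm by 193 mm) begins 47 mm behind the grasp point.
Start: joints at [-49.154, 20.546, 0.682, 0, -70.136, -16.507], TCP at [0.278, -0.615, 0.227] pointing down, gripper open.
Joint ranges: [-176.03, 176.03], [-82.01, 121.73], [-58.28, 71.71], [-173.87, 95.51], [-174.79, -0.11], [-173.66, 173.66]. Speed limits (degrees/s): [136.94, 136.94, 172.46, 180, 180, 180].

## Interface

Orientations are given as [roll, pitch, yaw] about the fixed x, y, z axes, in that order (R = Rz(yaw) Ry(pitch) Rx(roll)).
In Python, from plant import r, optics, job gives the robot as it stands.
- The arm moves only by the shell command python3 -m crank 'ROWS' [FORCE]. ROWS is JSON, a list of rows, each an object with "xyz": the shift along the tool's x, y, z in units of 30 mm (1.0 is 30 mm), a list of three; "delta_rot": the turn, a rotation vector about the tool's x, y, z in degrees, a list of three; "claw": the closure, from 0 (fully open) to 1 (shut). A call has 1 to 20 rows; each row is the pose to reach, as a shift and turn from the pose commanded when the call began, along the tool's axes at that moment; what a row does not reach only later rows make up. A row lasts 1/8 s, in which the tool goes at most 62.5 mm and 10.7 degrees, less where a joint would pass 70% of its speed; a pose out of reach is approached as far as the arm can. A call with a gripper value outside its range is refused whole. The fingers move at their own pace and stop on an object; FORCE is the grip in N (left out, the last holds). Time passes only in rows, so rows that repeat a pose let the fingers close. It gives the time, the measured TCP pose, the force, the opening and the grip force at its end, in the units of the state.
- r.get_state(): the state, without advancing time (a new reading comes with each control period).
- optics.capture(name): name is "scene" or "top" or "wrist"; returns a dict with "img" (420x560x3 uint8, blue, green, red), "fovy" (degrees; the focal length in pixels is half the picture's height over the tangent of half this angle, whatever the lens; pixels are square), "cx", "cy" (the principal point, pixels), "eye" and "rotation" of the camera in the world; the wrist camera has in their place "hand_eye" (4x4, takes a point from camera to tool coordinates, whose origin is the TCP and whose axes are the flange's). Camera axes: x right, y up, looking along -z (the intrinsics and any distortion apply to the point x, -y, -z); pixel columns grow to the right and rows downward; lengths in m; the calibration is good to about 2 mm. A picture is of the moment at which its call begins: read the wrist's pose just before it. There is no depth.
- job.close_job(): hands the job in; it is judged then, once.
The state is a dict: "time_s": time; "joints": joint angles; "qd": joint speeds; "joint_torque": joint torques, N m; "tcp_pos": TCP position; "eef_rot": TCP orientation; "contact_force": force on the tool from outside, world axes, zero at the start; "moment": the same for the moment, N m; "gripper_width": finger opening in m; "gripper_force": force on a finger pad.
Only numpy, scipy, OpenCV 4.12 (cv2) and the standard library are available. Lean on these libraries where they do the work, as an engineer would, in place of code of your own. Each camera call takes 0.05 s, during which the arm holds its last target. There are 200 camera calls.

## Task

Four sprung detent plungers that look alike lie in the cradles of the sloping stand; they differ only in how far the nose goes in when each is squeezed end to end with the same gentle grip. Lay the one that gives most (the soft one) in the round dish and the one that gives least (the stiff one) in the rectangular tray, and leave the two good ones in their own cradles. Do not shift the tub or the small carton that stand near by.

Things in the scene. Friction and masses are not known exactly. Their poses are not given: they have to be found in the camera images.
- stand: fixed stand of folded aluminium sheet, 130 mm (its x) by 220 mm (its y), 89 mm high; origin at the centre of its underside, z up. Its face slopes at 35 degrees, rising toward its own +x, which points about to the robot's left. Four grey cradles stand on it in a row along its y, 50 mm apart, each holding one sprung plunger along the slope
- cradle_1 (a point): place of a plunger in the cradle at stand y = -75 mm (x = -17, z = 80 mm), frame as the stand's. All plungers look the same: steel barrel 20 mm in diameter, 42 mm long, collar 26 mm in diameter near the upper end, brass nose 10 mm in diameter, 15 mm out of the upper end, 90 g. Along the axis uphill from this point: barrel -24 to +18 mm, collar +8.5 to +16.5, nose tip +33 mm
- cradle_2 (a point): the same for the cradle at stand y = -25 mm. A nose goes at most 12.5 mm in, after 2 N of preload. One plunger is soft (1.3 N per mm, 12 mm or more in at 20 N), one stiff (5.5 N per mm, about 3 mm), two good (2.7 N per mm, about 6.5 mm); which lies where cannot be seen and changes. Squeezes over 35 N bottom the good ones too
- cradle_3 (a point): the same for the cradle at stand y = +25 mm. The axis lies 30 mm above the sloping sheet. Fingers can take a plunger end to end with the tool square to the slope (tilted 35 degrees). The collar rests on the cradle's upper face; while squeezed the plunger slides freely some mm up the slope and may stay there. It lifts out square to the slope
- cradle_4 (a point): the same for the cradle at stand y = +75 mm. A cradle holds only the middle 24 mm of a barrel: 8 mm of the lower barrel end, the collar and the nose stand free; its cheeks, 34 mm over the outside, end 1 mm above the barrel's axis; it is open above and uphill
- dish: fixed round steel dish, 170 mm in diameter, open above, rim 16 mm high, floor 4 mm thick, flat floor 150 mm in diameter; origin at the centre of its underside, z up. It may stand at the left or the right of the stand
- tray: fixed rectangular aluminium tray, 130 mm (its x) by 170 mm (its y) outside, walls 4 mm thick and 16 mm high, floor 4 mm thick; origin at the centre of its underside, z up. It may stand at the left or the right of the stand
- culture_tub: bystander: loose white tub with a yellow lid, 68 mm in diameter, 74 mm high; origin at the centre of its underside
- kit_carton: bystander: loose small carton, 52 by 76 mm, 42 mm high; origin at the centre of its underside
Mind the look-alikes: they are no part of the job. What is shaped like the dish but purple or red is not meant.

How it is judged:
By the outcome, as a careful person would: the job done as asked, in the order asked, and still so for the second after the job is handed in, with the robot touching nothing.
It also fails if it takes over 66 s, if anything falls off the work surface, if the arm or the gripper's body presses on something with over 40 N, if the wrist force passes 120 N, or if a joint passes its speed limit or range.

## Working session

There is one attempt and no reset: what is moved stays moved. The work goes in short steps, Python scripts to look and compute and a shell command to move; the robot and the scene stay as the last step left them, time stands still between calls to the robot, and variables do not carry over. Pictures are saved under pics/ and viewed, at most 10 in all, crops included, and the job is handed in when it is done.

```bash
ls; mkdir -p pics; python3 - <<'E'
from plant import r, optics, job
import cv2
print(r.get_state(), r.pinch_z)
for n in ("scene","top"):
    c=optics.capture(n); cv2.imwrite(f"pics/{n}.png",c["img"]); print({k:v for k,v in c.items() if k!="img"})
E
```

```text
pics
{'time_s': 0.0, 'joints': array([-4.91542483e+01,  2.05917898e+01,  6.31429207e-01, -2.09958337e-02,
       -7.01356922e+01, -1.65065512e+01]), 'qd': array([-0.01630219, -0.04137966, -0.03906713, -0.06566393,  0.0090086 ,
        0.06102958]), 'joint_torque': array([ 1.55980331e-03, -5.82714736e+01,  2.93058157e+01,  6.99683771e+00,
        6.84496423e-03, -1.33444414e-04]), 'tcp_pos': array([ 0.27795223, -0.61455318,  0.22559813]), 'eef_rot': array([ 1.79902298e+02, -8.37006342e-03, -1.55667943e+02]), 'contact_force': array([ 0.35603657, -0.28216647,  0.18094383]), 'moment': array([ 0.01193509,  0.04551995, -0.05672881]), 'gripper_force': 0.0, 'gripper_width': 0.08742239162974666} 0.0188
{'fovy': 44.600103304027016, 'cx': 282.34435185361576, 'cy': 217.63606677297952, 'eye': array([-0.51203615,  0.57633459,  1.45282738]), 'rotation': array([  43.54931636,   -0.40918686, -126.60633786])}
{'fovy': 49.17778120492409, 'cx': 281.0562588970443, 'cy': 211.13784778023995, 'eye': array([ 0.26075785, -0.22619721,  1.65225248]), 'rotation': array([ 10.19711815,   0.37688319, -89.93944933])}
```

View pics/scene.png

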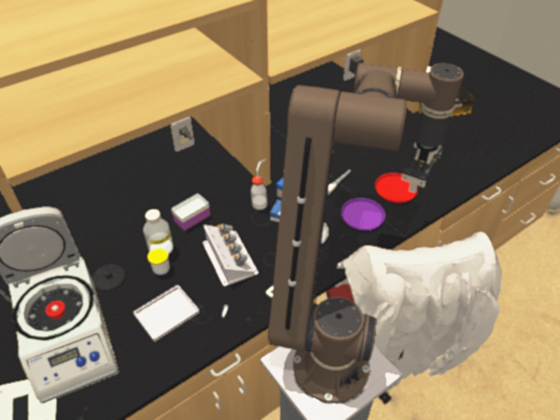

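View pics/top.png

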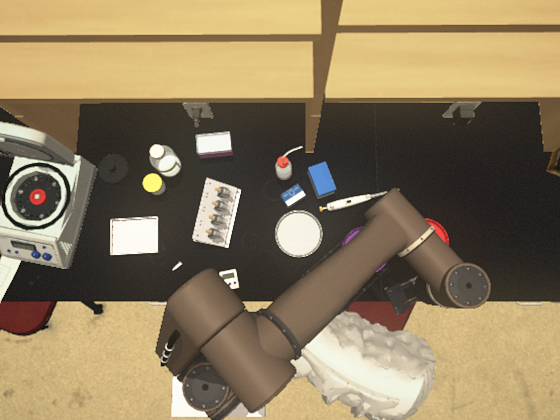

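The scene shows the stand at top px (216,212), the tray at (134,235), the steel dish at (298,233), the tub at (153,183) and the carton at (213,145). The purple and red dishes are look-alikes. Next I'll measure these roughly.

```bash
cat > h.py <<'E'
import numpy as np, cv2
from scipy.spatial.transform import Rotation as Ro
from plant import r, optics, job
def cam(name):
    if name=="wrist":
        s=r.get_state(); c=optics.capture(name)
        T=np.eye(4); T[:3,:3]=Ro.from_euler("xyz",s["eef_rot"],degrees=True).as_matrix(); T[:3,3]=s["tcp_pos"]
        M=T@np.asarray(c["hand_eye"]); c["R"],c["E"]=M[:3,:3],M[:3,3]
    else:
        c=optics.capture(name); c["R"]=Ro.from_euler("xyz",c["rotation"],degrees=True).as_matrix(); c["E"]=np.array(c["eye"])
    c["f"]=c["img"].shape[0]/2/np.tan(np.radians(c["fovy"])/2)
    return c
def ray(c,u,v):
    return c["R"]@np.array([(u-c["cx"])/c["f"],-(v-c["cy"])/c["f"],-1.])
def onz(c,u,v,z):
    d=ray(c,u,v); return c["E"]+d*(z-c["E"][2])/d[2]
def pix(c,P):
    p=c["R"].T@(np.asarray(P)-c["E"]); return np.array([c["cx"]-p[0]/p[2]*c["f"], c["cy"]+p[1]/p[2]*c["f"]])
def move(xyz,R):   # shift and turn (tool axes, crank units) from the current measured pose to the target
    s=r.get_state(); R0=Ro.from_euler("xyz",s["eef_rot"],degrees=True)
    return np.round(R0.inv().apply(np.array(xyz)-s["tcp_pos"])/.03,2), np.round((R0.inv()*R).as_rotvec(degrees=True),1)
E
python3 - <<'E'
from h import *
for n in ("top","scene"):
    c=cam(n); g=cv2.cvtColor(c["img"],cv2.COLOR_BGR2GRAY)
    if n=="top": cv2.imwrite("pics/topc.png",cv2.resize(c["img"][120:280,90:350],None,fx=3,fy=3,interpolation=cv2.INTER_CUBIC))
    hsv=cv2.cvtColor(c["img"],cv2.COLOR_BGR2HSV)
    m=((hsv[...,2]>130)&(hsv[...,1]<60)).astype(np.uint8)
    for k in cv2.findContours(m,cv2.RETR_EXTERNAL,cv2.CHAIN_APPROX_NONE)[0]:
        a=cv2.contourArea(k)
        if 200<a<4000:
            (u,v),wh,an=cv2.minAreaRect(k); b=cv2.boxPoints(((u,v),wh,an))
            p=onz(c,u,v,.016)
            print(n,int(a),np.round((u,v)),np.round(p[:2],3),[np.round(onz(c,*q,.016)[:2],3).tolist() for q in b])
E
```

```text
top 251 [246. 410.] [-0.123 -0.096] [[-0.102, -0.034], [-0.102, -0.158], [-0.143, -0.159], [-0.143, -0.034]]
top 608 [189. 396.] [-0.079  0.096] [[-0.012, 0.159], [-0.012, 0.037], [-0.144, 0.033], [-0.144, 0.154]]
top 1677 [134. 235.] [0.468 0.316] [[0.537, 0.405], [0.537, 0.234], [0.4, 0.228], [0.4, 0.396]]
top 1711 [298. 233.] [ 0.475 -0.278] [[0.559, -0.193], [0.559, -0.363], [0.393, -0.361], [0.393, -0.194]]
top 2685 [ 35. 254.] [0.401 0.663] [[0.231, 0.772], [0.578, 0.81], [0.578, 0.55], [0.231, 0.522]]
top 332 [354. 200.] [ 0.596 -0.48 ] [[0.582, -0.36], [0.642, -0.594], [0.61, -0.601], [0.551, -0.367]]
top 2261 [217. 213.] [0.549 0.018] [[0.45, 0.108], [0.684, 0.062], [0.651, -0.074], [0.419, -0.024]]
top 2791 [ 35. 196.] [0.612 0.684] [[0.54, 0.814], [0.757, 0.767], [0.686, 0.552], [0.472, 0.604]]
top 620 [ 44. 175.] [0.692 0.661] [[0.618, 0.794], [0.81, 0.784], [0.767, 0.527], [0.577, 0.542]]
top 630 [164. 159.] [0.75  0.218] [[0.767, 0.298], [0.833, 0.238], [0.734, 0.138], [0.669, 0.198]]
top 646 [213. 143.] [0.814 0.038] [[0.847, 0.108], [0.861, -0.022], [0.782, -0.031], [
[... 329 characters left out ...]
8. 282.] [0.811 0.586] [[0.92, 0.702], [0.849, 0.443], [0.704, 0.472], [0.777, 0.717]]
scene 1605 [227. 251.] [0.563 0.018] [[0.724, 0.058], [0.724, -0.092], [0.413, -0.019], [0.422, 0.114]]
scene 664 [156. 231.] [0.801 0.179] [[0.933, 0.19], [0.912, 0.098], [0.678, 0.168], [0.7, 0.252]]
scene 566 [ 29. 216.] [1.163 0.538] [[1.235, 0.637], [1.182, 0.421], [1.091, 0.438], [1.146, 0.648]]
scene 555 [190. 207.] [0.839 0.013] [[0.881, 0.079], [0.897, -0.07], [0.797, -0.053], [0.785, 0.091]]
scene 279 [259. 196.] [ 0.73 -0.24] [[0.804, -0.25], [0.777, -0.302], [0.659, -0.23], [0.685, -0.181]]
scene 250 [182. 133.] [ 1.276 -0.195] [[1.394, -0.194], [1.37, -0.282], [1.164, -0.196], [1.189, -0.114]]
```

View pics/topc.png

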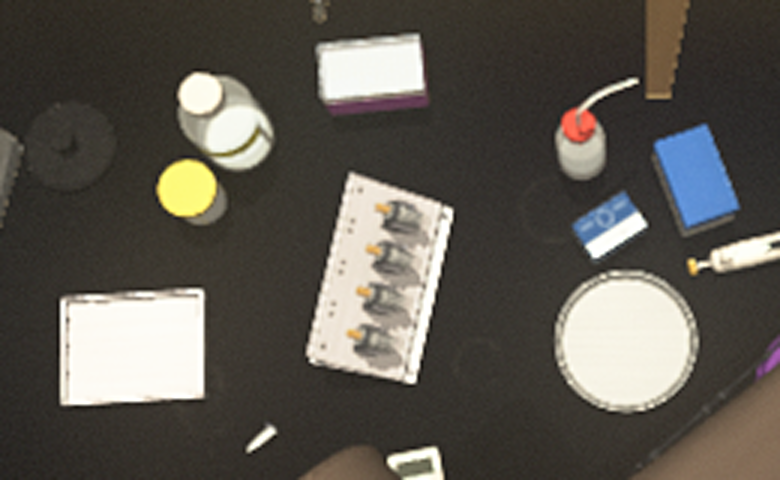

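Tray, dish and stand are clear: the stand's high side is on the left, and the four brass noses are near crop (385,217), (375,250), (365,288), (355,335). Next I'll locate the noses.

```bash
cat >> h.py <<'E'
def noses(c,box=None,amin=4):
    hsv=cv2.cvtColor(c["img"],cv2.COLOR_BGR2HSV); m=cv2.inRange(hsv,(8,90,90),(28,255,255))
    if box: w=np.zeros_like(m); x0,y0,x1,y1=box; w[y0:y1,x0:x1]=1; m=m*w
    n,_,st,ce=cv2.connectedComponentsWithStats(m)
    return [(ce[i],st[i,4]) for i in range(1,n) if st[i,4]>=amin]
def standpose(pts):  # 4 nose middles, far first -> stand origin, R
    pts=np.array(sorted(pts,key=lambda p:-p[0])); d=pts[-1]-pts[0]; ys=d[:2]/np.hypot(*d[:2])
    xs=np.array([-ys[1],ys[0]]); xs=xs if xs[1]>0 else -xs; yaw=np.degrees(np.arctan2(xs[1],xs[0]))
    R=Ro.from_euler("z",yaw,degrees=True); o=pts.mean(0)-R.apply([.0039,0,.0946]); return o,R,yaw
A=np.radians(35); AX=np.array([np.cos(A),0,np.sin(A)]); NO=np.array([-np.sin(A),0,np.cos(A)])
def toolR(R): # tool y uphill, z into slope
    y=R.apply(AX); z=-R.apply(NO); return Ro.from_matrix(np.stack([np.cross(y,z),y,z],1))
def target(o,R,i,c=.004,depth=.0188,h=0): # tcp for cradle i(1..4), c along axis, depth of tcp beyond the axis, h lift
    return o+R.apply(np.array([-.017,-.125+.05*i,.08])+AX*c-NO*(depth-h))
E
python3 - <<'E'
from h import *
c=cam("top"); n=noses(c,(190,170,250,250)); print(n)
P=[onz(c,*q,.0946) for q,a in n]; print(np.round(P,3))
s=cam("scene"); 
if len(P)==4:
    o,R,yaw=standpose(P); print(o,yaw)
    print([np.round(pix(s,p)) for p in P], [(np.round(q),a) for q,a in noses(s,(200,215,260,290),2)])
    for h in (.12,): t=target(o,R,2,h=h); print(t, move(t,toolR(R)))
E
```

```text
[(array([217., 189.]), np.int32(11)), (array([214.09090909, 202.81818182]), np.int32(11)), (array([210.90909091, 216.81818182]), np.int32(11)), (array([207.7, 230.8]), np.int32(10))]
[[0.619 0.007 0.095]
 [0.57  0.016 0.095]
 [0.521 0.026 0.095]
 [0.473 0.036 0.095]]
[5.45054023e-01 1.75091792e-02 1.38777878e-17] 79.15864051651779
[array([219., 226.]), array([224., 235.]), array([229., 245.]), array([235., 255.])] [(array([219., 226.]), np.int32(15)), (array([224., 235.]), np.int32(13)), (array([229., 245.]), np.int32(13)), (array([234., 256.]), np.int32(14))]
[ 0.5561087  -0.05768145  0.16519249] (array([-16.1 ,  13.1 ,   2.04]), array([-33.9, -10.8,  34.1]))
```

```bash
python3 -m crank '[{"xyz":[-8,6.5,0],"delta_rot":[-17,-5,17],"claw":0},{"xyz":[-8,6.5,0],"delta_rot":[-17,-5,17],"claw":0},{"xyz":[-8,6.5,0],"delta_rot":[-17,-5,17],"claw":0},{"xyz":[-8,6.5,0],"delta_rot":[-17,-5,17],"claw":0},{"xyz":[-16.1,13.1,2],"delta_rot":[-33.9,-10.8,34.1],"claw":0},{"xyz":[-16.1,13.1,2],"delta_rot":[-33.9,-10.8,34.1],"claw":0},{"xyz":[-16.1,13.1,2],"delta_rot":[-33.9,-10.8,34.1],"claw":0},{"xyz":[-16.1,13.1,2],"delta_rot":[-33.9,-10.8,34.1],"claw":0},{"xyz":[-16.1,13.1,2],"delta_rot":[-33.9,-10.8,34.1],"claw":0},{"xyz":[-16.1,13.1,2],"delta_rot":[-33.9,-10.8,34.1],"claw":0},{"xyz":[-16.1,13.1,2],"delta_rot":[-33.9,-10.8,34.1],"claw":0},{"xyz":[-16.1,13.1,2],"delta_rot":[-33.9,-10.8,34.1],"claw":0}]' 20
python3 - <<'E'
from h import *
c=cam("wrist"); cv2.imwrite("pics/w1.png",c["img"]); print(r.get_state()["joints"])
n=noses(c,amin=25); P=[onz(c,*q,.0946) for q,a in n]
for (q,a),p in zip(n,P): print(np.round(q),a,np.round(p,4))
o=np.array([.5451,.0175,0]);R=Ro.from_euler("z",79.2,degrees=True)
print("expected px",[np.round(pix(c,o+R.apply([.0039,-.125+.05*i,.0946]))) for i in (1,2,3,4)])
print(move(target(o,R,2,h=.12),toolR(R)))
E
```

```text
time_s: 1.8
tcp_pos: [0.5562, -0.0576, 0.1665]
eef_rot: [145.0, 0.0, 169.2]
contact_force: [-0.0, -0.1, 0.7]
gripper_width: 0.0878
gripper_force: 0.0
[-12.56643422  17.96436326  -6.07137122 -37.23022573 -71.41772293
 -74.32396659]
[320.  65.] 317 [0.4718 0.0371 0.0946]
[317. 138.] 262 [0.5206 0.0272 0.0946]
[443. 192.] 681 [0.6175 0.1856 0.0946]
[533. 223.] 2419 [0.7505 0.4202 0.0946]
[315. 204.] 251 [0.5697 0.0172 0.0946]
[440. 247.] 611 [0.6827 0.1798 0.0946]
[313. 264.] 214 [0.6187 0.0073 0.0946]
[ 94. 300.] 1000 [ 0.5692 -0.1411  0.0946]
[482. 300.] 999 [0.8161 0.283  0.0946]
[419. 354.] 4085 [0.8124 0.1412 0.0946]
expected px [array([313., 264.]), array([315., 205.]), array([316., 139.]), array([318.,  66.])]
(array([ 0.  , -0.01,  0.05]), array([ 0. ,  0.1, -0. ]))
```

View pics/w1.png

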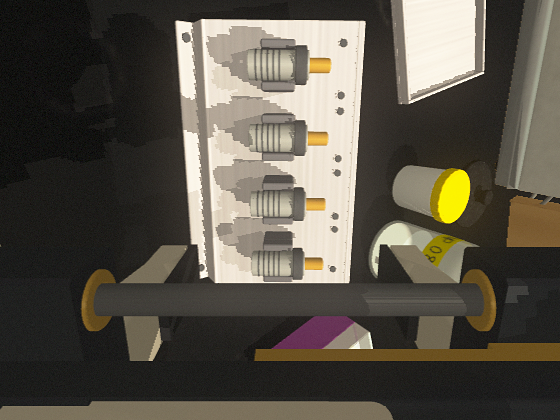

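The wrist view shows four plungers in the stand: noses at (320,65) for cradle 4, (317,138) for 3, (315,204) for 2 and (313,264) for 1. They agree with the estimate to 1 mm. Next I'll descend on cradle 2 and squeeze at 20 N.

```bash
python3 -m crank '[{"xyz":[0,0,1.5],"delta_rot":[0,0,0],"claw":0},{"xyz":[0,0,2.8],"delta_rot":[0,0,0],"claw":0},{"xyz":[0,0,3.6],"delta_rot":[0,0,0],"claw":0},{"xyz":[0,0,3.88],"delta_rot":[0,0,0],"claw":0},{"xyz":[0,0,3.88],"delta_rot":[0,0,0],"claw":0},{"xyz":[0,0,3.88],"delta_rot":[0,0,0],"claw":1},{"xyz":[0,0,3.88],"delta_rot":[0,0,0],"claw":1},{"xyz":[0,0,3.88],"delta_rot":[0,0,0],"claw":1},{"xyz":[0,0,3.88],"delta_rot":[0,0,0],"claw":1},{"xyz":[0,0,3.88],"delta_rot":[0,0,0],"claw":1},{"xyz":[0,0,3.88],"delta_rot":[0,0,0],"claw":1},{"xyz":[0,0,3.88],"delta_rot":[0,0,0],"claw":1},{"xyz":[0,0,3.88],"delta_rot":[0,0,0],"claw":1}]' 20
python3 - <<'E'
from h import *
o=np.array([.5451,.0175,0]);R=Ro.from_euler("z",79.2,degrees=True)
print(r.get_state()["gripper_width"],move(target(o,R,2,depth=.014),toolR(R)))
E
```

```text
time_s: 3.48
tcp_pos: [0.569, 0.0074, 0.0714]
eef_rot: [145.0, 0.1, 169.1]
contact_force: [-0.7, -4.2, 3.2]
gripper_width: 0.0506
gripper_force: 20.0
0.05061327993121236 (array([ 0.01, -0.02,  0.01]), array([ 0. ,  0.1, -0. ]))
```

```bash
python3 -m crank '[{"xyz":[0,0,0],"delta_rot":[0,0,0],"claw":0},{"xyz":[0,0,0],"delta_rot":[0,0,0],"claw":0},{"xyz":[0,0,0],"delta_rot":[0,0,0],"claw":0},{"xyz":[0.9,0,0],"delta_rot":[0,0,0],"claw":0},{"xyz":[1.67,0,0],"delta_rot":[0,0,0],"claw":0},{"xyz":[1.67,0,0],"delta_rot":[0,0,0],"claw":0},{"xyz":[1.67,0,0],"delta_rot":[0,0,0],"claw":1},{"xyz":[1.67,0,0],"delta_rot":[0,0,0],"claw":1},{"xyz":[1.67,0,0],"delta_rot":[0,0,0],"claw":1},{"xyz":[1.67,0,0],"delta_rot":[0,0,0],"claw":1},{"xyz":[1.67,0,0],"delta_rot":[0,0,0],"claw":1},{"xyz":[1.67,0,0],"delta_rot":[0,0,0],"claw":1},{"xyz":[1.67,0,0],"delta_rot":[0,0,0],"claw":1},{"xyz":[1.67,0,0],"delta_rot":[0,0,0],"claw":1}]' 20
```

```text
time_s: 5.22
tcp_pos: [0.5197, 0.0172, 0.0712]
eef_rot: [145.0, 0.0, 169.1]
contact_force: [0.1, -0.6, -0.6]
gripper_width: 0.0441
gripper_force: 20.0
```

Cradle 3 reads 44.1 mm, so it is the soft one. Next I'll lift it out square to the slope.

```bash
python3 -m crank '[{"xyz":[0,0,-0.4],"delta_rot":[0,0,0],"claw":1},{"xyz":[0,0,-1],"delta_rot":[0,0,0],"claw":1},{"xyz":[0,0,-2],"delta_rot":[0,0,0],"claw":1},{"xyz":[0,0,-3.5],"delta_rot":[0,0,0],"claw":1},{"xyz":[0,0,-3.5],"delta_rot":[0,0,0],"claw":1}]' 20
python3 - <<'E'
from h import *
c=cam("wrist"); cv2.imwrite("pics/w2.png",c["img"])
R=Ro.from_euler("xyz",[180,0,180],degrees=True)
for z in (.12,.03,.007): print(move([.475,-.278,z],R))
E
```

```text
time_s: 5.85
tcp_pos: [0.5098, -0.0446, 0.1611]
eef_rot: [145.1, 0.4, 169.0]
contact_force: [-0.0, -0.1, -0.3]
gripper_width: 0.044
gripper_force: 20.0
(array([-0.37, -7.22, -3.45]), array([ 34.9,   3.6, -10.6]))
(array([-0.36, -8.94, -0.99]), array([ 34.9,   3.6, -10.6]))
(array([-0.35, -9.38, -0.37]), array([ 34.9,   3.6, -10.6]))
```

View pics/w2.png

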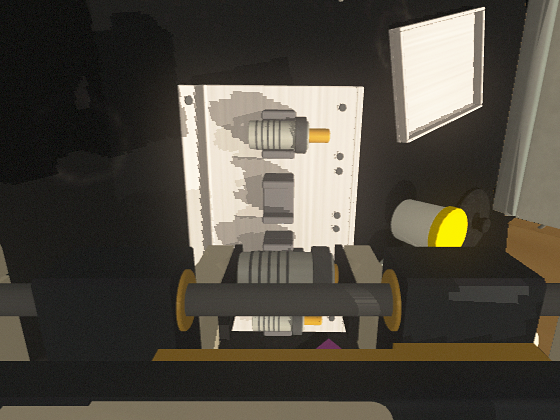

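The plunger is held at (285,265), and cradle 3 is empty at (278,195). Next I'll go to the dish.

```bash
python3 -m crank '[{"xyz":[-0.37,-7.22,-3.45],"delta_rot":[34.9,3.6,-10.6],"claw":1},{"xyz":[-0.37,-7.22,-3.45],"delta_rot":[34.9,3.6,-10.6],"claw":1},{"xyz":[-0.37,-7.22,-3.45],"delta_rot":[34.9,3.6,-10.6],"claw":1},{"xyz":[-0.37,-7.22,-3.45],"delta_rot":[34.9,3.6,-10.6],"claw":1},{"xyz":[-0.37,-7.22,-3.45],"delta_rot":[34.9,3.6,-10.6],"claw":1},{"xyz":[-0.37,-7.22,-3.45],"delta_rot":[34.9,3.6,-10.6],"claw":1},{"xyz":[-0.36,-8.4,-1.8],"delta_rot":[34.9,3.6,-10.6],"claw":1},{"xyz":[-0.36,-8.94,-0.99],"delta_rot":[34.9,3.6,-10.6],"claw":1},{"xyz":[-0.36,-8.94,-0.99],"delta_rot":[34.9,3.6,-10.6],"claw":1}]' 20
python3 - <<'E'
from h import *
print(move([.475,-.278,.007],Ro.from_euler("xyz",[180,0,180],degrees=True)))
E
```

```text
time_s: 7.02
tcp_pos: [0.4729, -0.2756, 0.0258]
eef_rot: [179.9, -0.4, -179.9]
contact_force: [0.1, 0.4, -0.3]
gripper_width: 0.0443
gripper_force: 20.0
(array([-0.07, -0.08,  0.63]), array([ 0.1, -0.4,  0.1]))
```

```bash
python3 -m crank '[{"xyz":[0,0,0.4],"delta_rot":[0,0,0],"claw":1},{"xyz":[0,0,0.6],"delta_rot":[0,0,0],"claw":1},{"xyz":[0,0,0.6],"delta_rot":[0,0,0],"claw":1},{"xyz":[0,0,0.6],"delta_rot":[0,0,0],"claw":0.15},{"xyz":[0,0,0.6],"delta_rot":[0,0,0],"claw":0.15},{"xyz":[0,0,0.6],"delta_rot":[0,0,0],"claw":0.15},{"xyz":[0,0,0.6],"delta_rot":[0,0,0],"claw":0.15},{"xyz":[0,0,-1],"delta_rot":[0,0,0],"claw":0.15},{"xyz":[0,0,-3],"delta_rot":[0,0,0],"claw":0.15},{"xyz":[0,0,-4],"delta_rot":[0,0,0],"claw":0},{"xyz":[0,0,-4],"delta_rot":[0,0,0],"claw":0}]' 20
python3 - <<'E'
from h import *
c=cam("wrist"); cv2.imwrite("pics/w3.png",c["img"])
o=np.array([.5451,.0175,0]);R=Ro.from_euler("z",79.2,degrees=True)
for h in (.1,0): print(move(target(o,R,4,depth=.014,h=h),toolR(R)))
E
```

```text
time_s: 8.4
tcp_pos: [0.4764, -0.277, 0.1506]
eef_rot: [-180.0, 0.1, -179.9]
contact_force: [-0.3, -0.3, -0.4]
gripper_width: 0.0857
gripper_force: 0.0
(array([ 0.5 ,  8.21, -0.13]), array([-34.9,  -3.4,  10.6]))
(array([ 0.14, 10.08,  2.6 ]), array([-34.9,  -3.4,  10.6]))
```

View pics/w3.png

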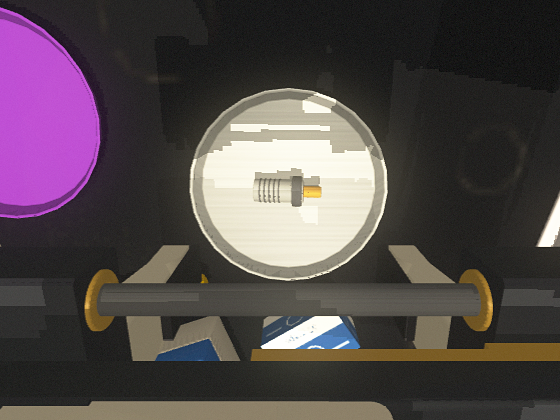

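The soft plunger lies mid-dish at (288,190). Next I'll probe cradle 4.

```bash
python3 -m crank '[{"xyz":[0.5,8.21,-0.13],"delta_rot":[-34.9,-3.4,10.6],"claw":0},{"xyz":[0.5,8.21,-0.13],"delta_rot":[-34.9,-3.4,10.6],"claw":0},{"xyz":[0.5,8.21,-0.13],"delta_rot":[-34.9,-3.4,10.6],"claw":0},{"xyz":[0.5,8.21,-0.13],"delta_rot":[-34.9,-3.4,10.6],"claw":0},{"xyz":[0.5,8.21,-0.13],"delta_rot":[-34.9,-3.4,10.6],"claw":0},{"xyz":[0.5,8.21,-0.13],"delta_rot":[-34.9,-3.4,10.6],"claw":0},{"xyz":[0.5,8.21,-0.13],"delta_rot":[-34.9,-3.4,10.6],"claw":0}]' 20
python3 - <<'E'
from h import *
o=np.array([.5451,.0175,0]);R=Ro.from_euler("z",79.2,degrees=True)
print(move(target(o,R,4,depth=.014),toolR(R)))
E
```

```text
time_s: 9.32
tcp_pos: [0.4592, -0.0307, 0.1513]
eef_rot: [145.0, -0.2, 169.2]
contact_force: [0.4, 0.9, 0.0]
gripper_width: 0.0876
gripper_force: 0.0
(array([-0.02,  0.04,  3.3 ]), array([-0. , -0.1, -0.1]))
```

```bash
python3 -m crank '[{"xyz":[0,0,1.5],"delta_rot":[0,0,0],"claw":0},{"xyz":[0,0,2.8],"delta_rot":[0,0,0],"claw":0},{"xyz":[0,0,3.3],"delta_rot":[0,0,0],"claw":0},{"xyz":[0,0,3.3],"delta_rot":[0,0,0],"claw":0},{"xyz":[0,0,3.3],"delta_rot":[0,0,0],"claw":1},{"xyz":[0,0,3.3],"delta_rot":[0,0,0],"claw":1},{"xyz":[0,0,3.3],"delta_rot":[0,0,0],"claw":1},{"xyz":[0,0,3.3],"delta_rot":[0,0,0],"claw":1},{"xyz":[0,0,3.3],"delta_rot":[0,0,0],"claw":1},{"xyz":[0,0,3.3],"delta_rot":[0,0,0],"claw":1},{"xyz":[0,0,3.3],"delta_rot":[0,0,0],"claw":1},{"xyz":[0,0,3.3],"delta_rot":[0,0,0],"claw":1}]' 20
```

```text
time_s: 10.82
tcp_pos: [0.47, 0.0254, 0.0709]
eef_rot: [145.0, -0.1, 169.2]
contact_force: [0.0, -1.9, 5.7]
gripper_width: 0.053
gripper_force: 20.0
```

It reads 53.0 mm, against 50.6 for a good one, so cradle 4 holds the stiff plunger. Next I'll lift it and take it to the tray.

```bash
python3 -m crank '[{"xyz":[0,0,-0.4],"delta_rot":[0,0,0],"claw":1},{"xyz":[0,0,-1],"delta_rot":[0,0,0],"claw":1},{"xyz":[0,0,-2],"delta_rot":[0,0,0],"claw":1},{"xyz":[0,0,-3.8],"delta_rot":[0,0,0],"claw":1},{"xyz":[0,0,-3.8],"delta_rot":[0,0,0],"claw":1}]' 20
python3 - <<'E'
from h import *
R=Ro.from_euler("xyz",[180,0,180],degrees=True)
for p in ([.46,.08,.2],[.468,.316,.18],[.468,.316,.03]): print(move(p,R))
E
```

```text
time_s: 11.45
tcp_pos: [0.459, -0.0417, 0.1677]
eef_rot: [145.1, 0.2, 169.1]
contact_force: [0.4, 0.9, -1.5]
gripper_width: 0.0534
gripper_force: 20.0
(array([0.73, 3.89, 1.39]), array([ 34.8,   3.6, -10.5]))
(array([1.96, 9.89, 6.38]), array([ 34.8,   3.6, -10.5]))
(array([ 1.98,  7.03, 10.48]), array([ 34.8,   3.6, -10.5]))
```

```bash
python3 -m crank '[{"xyz":[0.73,3.89,1.39],"delta_rot":[34.8,3.6,-10.5],"claw":1},{"xyz":[0.73,3.89,1.39],"delta_rot":[34.8,3.6,-10.5],"claw":1},{"xyz":[0.73,3.89,1.39],"delta_rot":[34.8,3.6,-10.5],"claw":1},{"xyz":[0.73,3.89,1.39],"delta_rot":[34.8,3.6,-10.5],"claw":1},{"xyz":[1.96,9.89,6.38],"delta_rot":[34.8,3.6,-10.5],"claw":1},{"xyz":[1.96,9.89,6.38],"delta_rot":[34.8,3.6,-10.5],"claw":1},{"xyz":[1.96,9.89,6.38],"delta_rot":[34.8,3.6,-10.5],"claw":1},{"xyz":[1.96,9.89,6.38],"delta_rot":[34.8,3.6,-10.5],"claw":1},{"xyz":[1.96,9.89,6.38],"delta_rot":[34.8,3.6,-10.5],"claw":1},{"xyz":[1.98,8.3,8.6],"delta_rot":[34.8,3.6,-10.5],"claw":1},{"xyz":[1.98,7.03,10.48],"delta_rot":[34.8,3.6,-10.5],"claw":1},{"xyz":[1.98,7.03,10.48],"delta_rot":[34.8,3.6,-10.5],"claw":1},{"xyz":[1.98,7.03,10.48],"delta_rot":[34.8,3.6,-10.5],"claw":1}]' 20
python3 - <<'E'
from h import *
print(move([.468,.316,.008],Ro.from_euler("xyz",[180,0,180],degrees=True)))
E
```

```text
time_s: 13.08
tcp_pos: [0.4642, 0.3171, 0.0258]
eef_rot: [-179.9, -0.6, -180.0]
contact_force: [0.7, 1.0, -0.2]
gripper_width: 0.0533
gripper_force: 20.0
(array([-0.13, -0.04,  0.59]), array([-0.1, -0.6,  0. ]))
```

```bash
python3 -m crank '[{"xyz":[0,0,0.4],"delta_rot":[0,0,0],"claw":1},{"xyz":[0,0,0.58],"delta_rot":[0,0,0],"claw":1},{"xyz":[0,0,0.58],"delta_rot":[0,0,0],"claw":1},{"xyz":[0,0,0.58],"delta_rot":[0,0,0],"claw":0.15},{"xyz":[0,0,0.58],"delta_rot":[0,0,0],"claw":0.15},{"xyz":[0,0,0.58],"delta_rot":[0,0,0],"claw":0.15},{"xyz":[0,0,0.58],"delta_rot":[0,0,0],"claw":0.15},{"xyz":[0,0,-1],"delta_rot":[0,0,0],"claw":0.15},{"xyz":[0,0,-3],"delta_rot":[0,0,0],"claw":0.15},{"xyz":[0,0,-5.5],"delta_rot":[0,0,0],"claw":0},{"xyz":[0,0,-5.5],"delta_rot":[0,0,0],"claw":0},{"xyz":[0,0,-5.5],"delta_rot":[0,0,0],"claw":0}]' 20
python3 - <<'E'
from h import *
cw=cam("wrist")["img"]; ct=cam("top"); m=ct["img"][110:275,100:330]
cv2.imwrite("pics/end.png",np.vstack([cv2.resize(cw,(400,300)),cv2.resize(m,(400,287),interpolation=cv2.INTER_CUBIC)]))
o=np.array([.5451,.0175,0]);R=Ro.from_euler("z",79.2,degrees=True)
print(noses(ct,(190,170,250,250)))
for h in (.12,0): print(move(target(o,R,1,depth=.014,h=h),toolR(R)))
E
```

```text
time_s: 14.58
tcp_pos: [0.4665, 0.3192, 0.1935]
eef_rot: [179.7, -0.3, -179.9]
contact_force: [0.0, 0.8, -0.8]
gripper_width: 0.0874
gripper_force: 0.0
[(array([217.27272727, 188.90909091]), np.int32(11)), (array([214.09090909, 202.81818182]), np.int32(11))]
(array([ -4.63, -12.94,   0.67]), array([-34.9,  -3.8,  10.4]))
(array([ -5.09, -10.69,   3.95]), array([-34.9,  -3.8,  10.4]))
```

View pics/end.png

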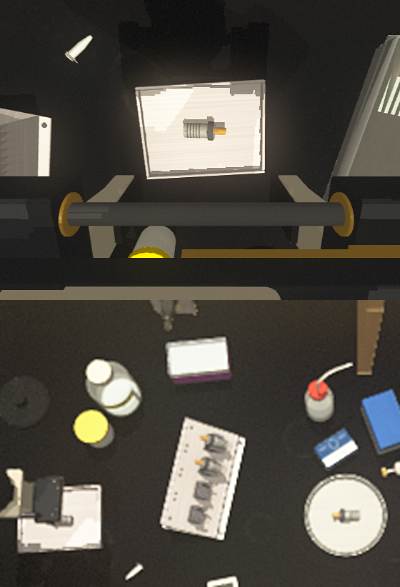

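The stiff plunger lies mid-tray at (205,128). The soft one is in the dish at (345,515). Cradles 1 and 2 still hold their plungers, and the tub and carton haven't moved. The three squeezes (50.6, 44.1, 53.0 mm) match the three classes, so I'll hand in.

```bash
python3 -c "
from plant import job
print(job.close_job())"
```

```text
the job is handed in; nothing more can be done
None
```

I laid the soft plunger (from cradle 3) in the dish, then the stiff one (from cradle 4) in the tray, and handed the job in at about 15 s. The two good ones are still in cradles 1 and 2; I identified cradle 1 by elimination and did not squeeze it. The tub and carton show no movement in the final picture.

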